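Roll a sample vial up the reader's loading ramp and hold it on the stop bar

ROBOT

A 7-joint arm with a two-finger parallel gripper is mounted at the origin on the work surface. World frame = base frame: x ahead of the robot, y to its left, z up, the work surface at z = 0. Lengths are in m, angles in degrees, forces in N, time in s.
With the tool pointing down it reaches from about 0.425 to 0.875 m from the base axis. Payload 4.7 kg.
Tool frame: the origin (TCP) lies at the very end of the fingers, on their centre line; the grasp point (between the pads) lies 19 mm behind it; z points along the fingers, y is the direction in which the jaws open and shut (so a half turn about z gives the same grasp; the last joint's range is limited). The gripper opens to 87 mm and grips with 3 to 60 N. Pads are 19 mm wide; open, the fingers measure 117 mm over their backs; the gripper's body (75 mm by 190 mm) begins 51 mm behind the grasp point.
Start: joints at [-76.026, 18.392, -4.016, 83.108, 1.295, 78.541, -3.26], TCP at [0.148, 0.633, 0.223] pointing down, gripper open.
Joint ranges: [-163.93, 163.93], [-17.29, 119.83], [-79.2, 71.16], [3.27, 140.29], [-89.18, 269.18], [5.43, 117.66], [-154.24, 154.24]. Speed limits (degrees/s): [147.25, 147.25, 180, 180, 180, 180, 180].

INTERFACE

Orientations are given as [roll, pitch, yaw] about the fixed x, y, z axes, in that order (R = Rz(yaw) Ry(pitch) Rx(roll)).
In Python, from cell import * gives the robot as it stands.
- The arm moves only by the tool arm_command, never from a script. Its argument "targets" is a list that holds one entry, the list of rows, each a list of 7 numbers: the shift along the tool's x, y, z in m, then the turn, a rotation vector about the tool's x, y, z in degrees, then the gripper's target within -1 to 1 (shut at 1, half-way at 0, fully open at -1). In form: [[[tx, ty, tz, rx, ry, rz, claw], ...]]. A call has 1 to 10 rows; each row is the pose to reach, as a shift and turn from the pose commanded when the call began, along the tool's axes at that moment; what a row does not reach only later rows make up. A row lasts 1/10 s, in which the tool goes at most 50 mm and 8.59 degrees, less where a joint would pass 70% of its speed; a pose out of reach is approached as far as the arm can. A call with a gripper value outside its range is refused whole. The fingers move at their own pace and stop on an object; "newtons" is the grip in N (left out, the last holds). Time passes only in rows, so rows that repeat a pose let the fingers close. It gives the time, the measured TCP pose, the force and the opening at its end, in the units of the state.
- get_obs(): the state, without advancing time (a new reading comes with each control period).
- read_camera(name): name is "side" or "top" or "wrist"; returns a dict with "img" (384x512x3 uint8, red, green, blue), "z_map" (384x512 float32, m along the optical axis (not along the pixel's ray), 0 where there is no reading), "K" (3x3 intrinsics, pixels), "origin" and "attitude" of the camera in the world. Camera axes: x right, y down, z forward; pixel columns grow to the right and rows downward; lengths in m; the calibration is good to about 2 mm. A picture is of the moment at which its call begins.
- sign_off(): hands the job in, once; it reports no verdict.
Trained networks look in the newest picture that a camera, given by its name, has taken for a name from the list of things; names that differ only in an ending like _2 or _b are one class to them, and where a whole thing is asked for, a point or a joint stands for the part that bears it (a point fixed in the world has none). Each returns a list of dicts, best first, with "conf" (0 to 1); they miss things now and then, are a little off and sometimes report something else, mostly with a low value. They report only what shows in the picture. A call takes as long as a camera call. They do not tell look-alikes from the thing itself.
- search_frame(thing, camera): "position" ([column, row] in pixels, amid what is visible of it).
The state is a dict: "time_s": time; "qpos": joint angles; "joint_velocities": joint speeds; "effort": joint torques, N m; "tool_pos": TCP position; "tool_rot": TCP orientation; "force": force on the tool from outside, world axes, zero at the start; "wrist_torque": the same for the moment, N m; "grip_width": finger opening in m.
Only numpy, scipy, OpenCV 4.12 (cv2) and the standard library are available. Lean on these libraries where they do the work, as an engineer would, in place of code of your own. Each camera call takes 0.05 s, during which the arm holds its last target.

TASK

With the fingertips, push the blue-capped amber vial lying at the foot of the reader's ramp so that it rolls up the ramp, never lifting it and never letting it roll back into the catch tray, until it lies squarely against the black sprung stop bar and has pushed that bar fully in. Finish while still holding it there with the fingers, bar in. Leave all the other things on the bench where they stand.

Things in the scene. Friction and masses are not known exactly. Their poses are not given: they have to be found in the camera images.
- reader: White vial reader, fixed to the bench, 400 mm long (its x), 156 mm wide; stands elsewhere each time. Origin on the bench; x points up the ramp to the housing, y left of that, z up. In order of x: grey catch tray (-170 to -98 mm), landing (-98 to -70), aluminium ramp, black stop bar, white housing (108 to 233 mm, 78 high). Blue cheeks 118 mm apart line the ramp, 10 to 12 mm above its surface.
- tray (a point): Middle of the catch tray's floor, 6 mm above the bench; the tray's wall is 28 mm high. The landing beside it falls 1.5 mm towards the ramp, so that the vial rests in a shallow dip at the ramp's foot, 34 mm above the bench. A vial rolling back down the ramp runs over the landing and drops into the tray.
- ramp: Aluminium ramp surface, fixed to the reader, 176 mm long and 118 mm wide, rising at 8 degrees (0.1396 rad) towards the stop bar. Origin in the middle of its lower edge, on the surface; x points up the slope along the surface, y to the left, z square to the surface.
- bar_face (a point): Middle of the front face (the face towards the vial) of the black stop bar at the top of the ramp, 18 mm above the ramp surface; with the bar out it lies 155 mm up the ramp from the ramp's origin. The bar is 104 mm wide, 10 mm thick, its top edge 30 mm above the ramp surface.
- bar (a joint): How far the stop bar is pushed in, along the ramp's x: 0 = out, 0.012 m = fully in on a hard end. Its spring takes about 0.6 N to start and 3 N to push fully in, and returns the bar.
- vial: Closed smooth amber glass vial (friction about 0.3) with flush blue cap, a plain cylinder 36 mm in diameter, 110 mm long, 100 to 200 g. Lies across the foot of the ramp in the dip and rolls freely. Origin at its centre; its x runs along the cylinder's axis to the cap (it turns about x as it rolls). On the ramp the origin is 18 mm above the surface; against the bar, 137 mm up the ramp with the bar out, 149 mm with it in.
- vial_white: amber vial with a white cap, 36 mm diameter, 110 mm tall, standing upright on the bench to the left of the reader; origin under its centre
- vial_red: amber vial with a red cap, 36 mm diameter, 110 mm tall, standing upright far left; origin under its centre
- dishes: stack of four closed culture dishes, 90 mm diameter, 58 mm tall, on the bench to the right of the reader; origin under its centre
- cap: loose white screw cap, 36 mm diameter, 12 mm tall, lying on the reader's flat top; origin under its centre
- beaker: small clear plastic beaker, 60 mm diameter, 75 mm tall, far right; origin under its centre
- swabs: flat paper pack of swabs, 55 x 170 x 16 mm, far right; origin under its centre
Mind the look-alikes: they are no part of the job. What is shaped like the vial but purple is not meant.

How it is judged (in metres and radians):
On the way:
1. the vial has been pushed half-way up the ramp (x of vial in the frame of ramp above 0.07 m and z of vial in the frame of ramp below 0.024 m), for 0.1 s.
At the end, for the whole second after the job is handed in: The vial lies on the ramp (within 5 mm of its surface) square to it within 0.1 rad, against the stop bar, the bar is pushed in by more than 7 of its 12 mm, the fingers press on the vial with more than 0.3 N, and it is at rest (value of joint bar above 0.007 m and x of vial in the frame of ramp between 0.1425 and 0.153 m and z of vial in the frame of ramp below 0.023 m and angle between the x axis of vial and the y axis of ramp, either way round below 0.1 rad and contact force between the fingers and vial above 0.3 N and linear speed of vial below 0.01 m/s); the arm keeps its last pose, push and grip.
It fails at once if the vial rolls back into the catch tray or off the reader (z of vial in the frame of reader below 0.043 m).
It fails at once if the vial is lifted off the ramp by more than 15 mm (z of vial in the frame of ramp above 0.033 m).
It fails at once if another thing on the bench is moved by more than 20 mm (distance of any of vial_white, vial_red, dishes, cap, beaker, swabs from where it was at the start of the episode above 0.02 m).
It also fails if it takes over 42 s, if anything falls off the work surface, if the arm or the gripper's body presses on something with over 40 N, if the wrist force passes 120 N, or if a joint passes its speed limit or range.

## Working session

There is one attempt and no reset: what is moved stays moved. The work goes in short steps, Python scripts to look and compute and a tool call to move; the robot and the scene stay as the last step left them, time stands still between calls to the robot, and variables do not carry over. Pictures are saved under pics/ and viewed, and the job is handed in when it is done.

Besides the shell and the picture viewer there is one more tool, called after "Request:" as name(argument=value, ...), one argument or row to a line, values as JSON. arm_command: Moves the arm, as the interface text tells. Its arguments: {"type":"object","properties":{"targets":{"type":"array","items":{"type":"array","items":{"type":"array","items":{"type":"number"}}}},"newtons":{"type":"number"}},"required":["targets"]}

```bash
mkdir -p pics; ls; cat > h.py <<'E'
from cell import *
import numpy as np, cv2
from scipy.spatial.transform import Rotation as R
def cam(n):
    c=read_camera(n); return c
def att(c):
    a=np.array(c["attitude"]); 
    return a if a.shape==(3,3) else R.from_euler('xyz',a,degrees=True).as_matrix()
def pt(c,u,v,z=None):
    if z is None: z=c["z_map"][int(round(v)),int(round(u))]
    K=c["K"]; p=np.array([(u-K[0,2])/K[0,0]*z,(v-K[1,2])/K[1,1]*z,z])
    return att(c)@p+np.array(c["origin"])
def cloud(c):
    z=c["z_map"];K=c["K"];v,u=np.mgrid[:384,:512]
    p=np.stack([(u-K[0,2])/K[0,0]*z,(v-K[1,2])/K[1,1]*z,z],-1)
    return p@att(c).T+np.array(c["origin"])
E
python3 - <<'E'
from h import *
print(get_obs())
for n in ["top","side"]:
    c=cam(n); cv2.imwrite(f"pics/{n}0.png",c["img"][:,:,::-1]); print(n,c["K"],c["origin"],c["attitude"])
    for t in ["reader","vial","ramp","bar_face","dishes","vial_white","cap"]:
        for d in search_frame(t,n)[:4]:
            p=d["position"]; print(t,np.round(p),round(d["conf"],2),pt(c,*p).round(3))
E
```

```text
pics
{'time_s': 0.0, 'qpos': array([-76.02605646,  18.43986546,  -4.01550802,  83.17278691,
         1.29464851,  78.54097987,  -3.26023236]), 'joint_velocities': array([ 0.00984016, -0.08641003,  0.01916314,  0.05099012, -0.04856198,
       -0.00280364,  0.03025091]), 'effort': array([ 3.43779884e-04, -4.91285706e+01, -4.03736411e-01, -3.12531388e+01,
       -6.39723195e-02,  4.39381355e-02,  1.66227560e-04]), 'tool_pos': array([0.14797804, 0.63237817, 0.22147091]), 'tool_rot': array([-1.79891589e+02,  5.31625483e-03,  1.66835440e+02]), 'force': array([-0.24590034,  0.05218407, -0.2935742 ]), 'wrist_torque': array([ 0.00573126, -0.00055294, -0.01916257]), 'grip_width': 0.08718772393418821}
top [[392.65818974   0.         258.25352241]
 [  0.         392.65818974 189.97591586]
 [  0.           0.           1.        ]] [ 0.22444174 -0.01214768  1.60612155] [-1.67879155e+02 -1.80525963e-02 -8.78849545e+01]
reader [228. 168.] 0.91 [0.645 0.126 0.049]
vial [230. 198.] 0.57 [0.517 0.112 0.07 ]
vial [181. 238.] 0.5 [0.354 0.302 0.031]
vial [379. 223.] 0.45 [ 0.449 -0.501  0.004]
ramp [228
[... 170 characters left out ...]
]
dishes [188. 187.] 0.41 [0.547 0.275 0.11 ]
vial_white [187. 186.] 0.47 [0.551 0.277 0.11 ]
vial_white [230. 158.] 0.4 [0.679 0.12  0.085]
cap [215. 139.] 0.37 [0.758 0.185 0.083]
side [[346.68864196   0.         253.42428146]
 [  0.         346.68864196 189.04422085]
 [  0.           0.           1.        ]] [0.441345   0.9166232  0.91438243] [-131.83953121   -0.60319691 -172.38775324]
reader [216. 227.] 0.91 [0.657 0.164 0.051]
vial [257. 221.] 0.71 [0.525 0.138 0.074]
vial [311. 281.] 0.71 [0.341 0.321 0.038]
ramp [231. 226.] 0.94 [0.609 0.149 0.048]
bar_face [210. 222.] 0.45 [0.673 0.176 0.084]
dishes [227. 193.] 0.87 [0.651 0.007 0.06 ]
vial_white [240. 259.] 0.92 [0.556 0.304 0.079]
```

```bash
python3 - <<'E'
import cv2
a=cv2.imread("pics/top0.png")[100:260,130:420];b=cv2.imread("pics/side0.png")[150:330,120:400]
cv2.imwrite("pics/topc.png",cv2.resize(a,None,fx=2.7,fy=2.7,interpolation=3))
cv2.imwrite("pics/sidec.png",cv2.resize(b,None,fx=2.8,fy=2.8,interpolation=3))
E
```

```text
(no output)
```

View pics/topc.png

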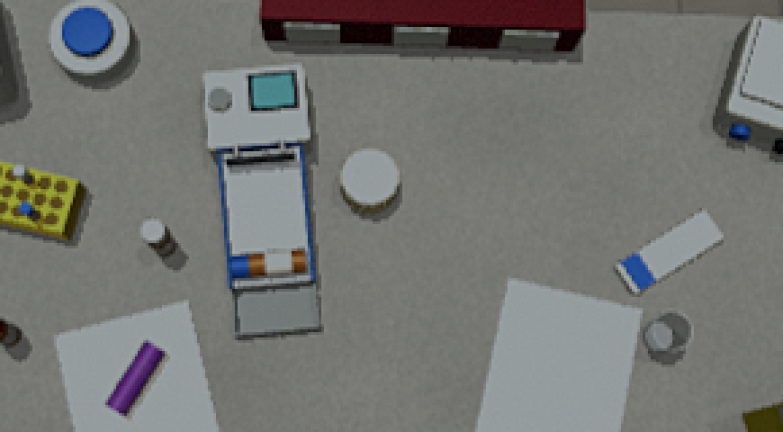

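View pics/sidec.png

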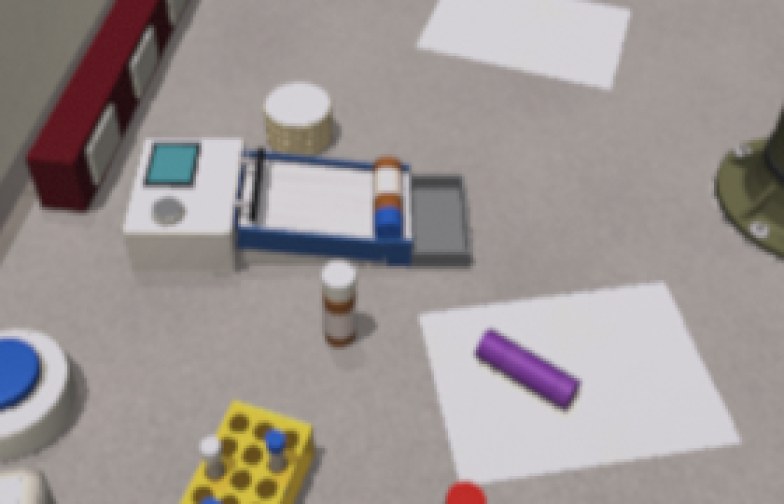

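The target is the amber, blue-capped cylinder across the ramp foot (top image ≈ 230,198; side ≈ 257,221). The purple cylinder (top 181,238) on the paper is the look-alike. Next I fit the reader pose.

```bash
python3 - <<'E'
from h import *
for n in ["top","side"]:
    c=cam(n);P=cloud(c);hsv=cv2.cvtColor(c["img"],cv2.COLOR_RGB2HSV).astype(int)
    H,S,V=[hsv[...,i] for i in range(3)]
    box=(P[...,0]>.42)&(P[...,0]<.9)&(P[...,1]>.0)&(P[...,1]<.25)&(P[...,2]>.015)
    # housing top
    m=box&(abs(P[...,2]-.08)<.008)&(P[...,0]>.69)
    r=cv2.minAreaRect(P[m][:,:2].astype(np.float32)); print(n,"housing",m.sum(),r, P[m][:,2].mean())
    bl=box&(H>105)&(H<125)&(S>120)&(P[...,2]<.078)
    r=cv2.minAreaRect(P[bl][:,:2].astype(np.float32)); print("blue",bl.sum(),r)
    am=box&(H<20)&(S>120)&(P[...,0]<.6)
    q=P[am]; print("amber",am.sum(),q.mean(0),q.min(0),q.max(0))
    wh=box&(S<60)&(V>120)&(P[...,0]<.67)&(P[...,0]>.545)&(P[...,1]>.08)&(P[...,1]<.17)
    q=P[wh];A=np.c_[q[:,:2],np.ones(len(q))];s=np.linalg.lstsq(A,q[:,2],rcond=None)[0]
    print("ramp plane",wh.sum(),s,np.degrees(np.arctan(np.hypot(*s[:2]))),np.degrees(np.arctan2(s[1],s[0])))
    dk=box&(V<60)&(P[...,0]>.62)&(P[...,0]<.74)
    q=P[dk]; print("dark",len(q),cv2.minAreaRect(q[:,:2].astype(np.float32)),q[:,2].mean(),q[:,2].max())
    # line along vial: pixels on top
    vi=box&(P[...,0]>.49)&(P[...,0]<.545)&(P[...,2]>.06)
    q=P[vi];u,sv,vt=np.linalg.svd(q[:,:2]-q[:,:2].mean(0));print("vial",len(q),q.mean(0),q[:,2].max(),vt[0],np.degrees(np.arctan2(vt[0,1],vt[0,0])),(( q[:,:2]-q[:,:2].mean(0))@vt[0]).min(),(( q[:,:2]-q[:,:2].mean(0))@vt[0]).max())
E
```

```text
top housing 1038 ((0.7950031161308289, 0.11475908756256104), (0.20843704044818878, 0.2285463511943817), 0.22472111880779266) 0.07843913180752622
blue 198 ((0.6008564233779907, 0.12716448307037354), (0.21037542819976807, 0.13529977202415466), 7.719202518463135)
amber 74 [0.52265957 0.10354706 0.06641982] [0.50558642 0.06335701 0.04883896] [0.53971616 0.14359467 0.07482791]
ramp plane 653 [ 0.14214442  0.02124436 -0.04413242] 8.178725338867794 8.500288116708424
dark 96 ((0.6896021366119385, 0.13641518354415894), (0.03210955113172531, 0.14929771423339844), 6.810884952545166) 0.06887580414883093 0.0914617615699187
vial 202 [0.52395709 0.11322082 0.06705159] 0.0803671558011898 [ 0.12397072 -0.99228588] -82.8786797687236 -0.05536852694105252 0.053368874043148266
side housing 1325 ((0.7949028015136719, 0.11786776036024094), (0.2097095251083374, 0.23178917169570923), 0.027146346867084503) 0.07815408111240531
blue 493 ((0.5967497229576111, 0.12980370223522186), (0.1993078589439392, 0.13375185430049896), 8.00767993927002)
amber 45 [0.52458697 0.1087444  0.06704191] [0.50769882 0.0633876  0.06085985] [0.54364849 0.14144783 0.07241136]
ramp plane 720 [ 0.13842036  0.0195222  -0.04116917] 7.95782270068615 8.027797252480177
dark 35 ((0.6758285164833069, 0.14167073369026184), (0.0044317543506622314, 0.09819505363702774), 8.32589340209961) 0.08522123388576919 0.0892481610768735
vial 236 [0.52197841 0.1237617  0.0667433 ] 0.07274510965623515 [-0.13558062  0.99076632] 97.7921954909432 -0.059518831396278796 0.052272405708661256
```

```bash
cat >> h.py <<'E'
O=np.array([.5235,.118,.034]);YAW=7.8
Rr=R.from_euler('xyz',[0,-8,YAW],degrees=True).as_matrix()   # ramp axes in world (x up slope)
def toramp(p): return Rr.T@(np.array(p)-O)
Rt=Rr@np.diag([-1.,1,-1])   # tool: x = down the slope, z into ramp
def delta(ramp_pt):
    o=get_obs();R0=R.from_euler('xyz',o["tool_rot"],degrees=True).as_matrix()
    w=O+Rr@np.array(ramp_pt)
    return w,(R0.T@(w-o["tool_pos"])).round(4),R.from_matrix(R0.T@Rt).as_rotvec(degrees=True).round(2)
E
python3 - <<'E'
from h import *
print(Rr[:,0],Rt)
print(delta([-.05,0,.12]))
E
```

```text
[0.98110595 0.1343948  0.1391731 ] [[-9.81105951e-01 -1.35715572e-01  1.37885449e-01]
 [-1.34394798e-01  9.90747840e-01  1.88879571e-02]
 [-1.39173101e-01 -1.73472348e-18 -9.90268069e-01]]
(array([0.45789845, 0.10901371, 0.14587351]), array([-0.421 , -0.4396,  0.0767]), array([ -1.46,  -7.91, -20.93]))
```

Request:
arm_command(
  targets=[
    [[-0.03,-0.03,0,0,-0.8,-2,0],[-0.06,-0.06,0,-0.1,-1.5,-4,0],[-0.09,-0.09,0,-0.2,-2.3,-6,0],[-0.12,-0.12,0,-0.3,-3,-8,0],[-0.15,-0.15,0,-0.4,-3.8,-10,0],[-0.18,-0.18,0,-0.6,-4.5,-12,0],[-0.21,-0.21,0,-0.8,-5,-14,0],[-0.24,-0.24,0,-1,-6,-16,0],[-0.27,-0.27,0,-1.2,-7,-18,0],[-0.3,-0.3,0,-1.4,-7.9,-20.9,0]],
  ],
)

```text
time_s: 1.9
tool_pos: [0.3726, 0.271, 0.2229]
tool_rot: [-180.0, 8.1, -172.1]
force: [1.3, -0.3, 1.1]
grip_width: 0.0434
```

```bash
python3 - <<'E'
from h import *
o=get_obs();print(o["time_s"],o["tool_pos"],o["tool_rot"],o["grip_width"],o["qpos"])
print(delta([-.05,0,.12]))
E
```

```text
1.9 [0.37257781 0.27100003 0.2228626 ] [-179.97637462    8.05380264 -172.12505209] 0.0434012935636798 [-56.21857455 -11.03124784  11.60083061 114.38850348   7.49022593
  70.11719786  51.0085026 ]
(array([0.45789845, 0.10901371, 0.14587351]), array([-0.0509, -0.1721,  0.085 ]), array([-0.01,  0.05,  0.07]))
```

Request:
arm_command(
  targets=[
    [[-0.008,-0.025,0,0,0,0,0],[-0.016,-0.05,0,0,0,0,0],[-0.024,-0.075,0,0,0,0,0],[-0.03,-0.1,0,0,0,0,0],[-0.036,-0.125,0,0,0,0,0],[-0.042,-0.15,0.01,0,0,0,0],[-0.051,-0.172,0.03,0,0,0,0],[-0.051,-0.172,0.06,0,0,0,0],[-0.051,-0.172,0.085,0,0,0,0],[-0.051,-0.172,0.085,0,0,0,0]],
  ],
)

```text
time_s: 2.9
tool_pos: [0.4547, 0.1092, 0.1427]
tool_rot: [-179.8, 7.6, -172.3]
force: [-0.4, 0.0, -0.1]
grip_width: 0.0436
```

```bash
python3 - <<'E'
from h import *
o=get_obs();print(o["time_s"],o["tool_pos"],o["tool_rot"],o["grip_width"],o["qpos"],o["force"])
print(toramp(o["tool_pos"]),delta([-.045,0,.014]))
for n in ["wrist","side"]:
    c=cam(n); im=c["img"] if n=="wrist" else c["img"][150:330,120:400]
    cv2.imwrite(f"pics/{n}1.png",cv2.resize(im[:,:,::-1],None,fx=1.5 if n=="wrist" else 2.8,fy=1.5 if n=="wrist" else 2.8,interpolation=3))
E
```

```text
2.9 [0.45465675 0.1091985  0.14265409] [-179.82484754    7.64754795 -172.2617619 ] 0.04361996521840777 [-47.8347588   -8.518079    27.90569139 120.94822663   6.69963752
  59.29778701  74.73751459] [-0.43307343  0.03166289 -0.05995165]
[-0.05360367  0.00062303  0.1172554 ] (array([0.47741984, 0.1116878 , 0.04160096]), array([-0.0092, -0.0003,  0.1032]), array([-0.18, -0.35, -0.06]))
```

View pics/wrist1.png

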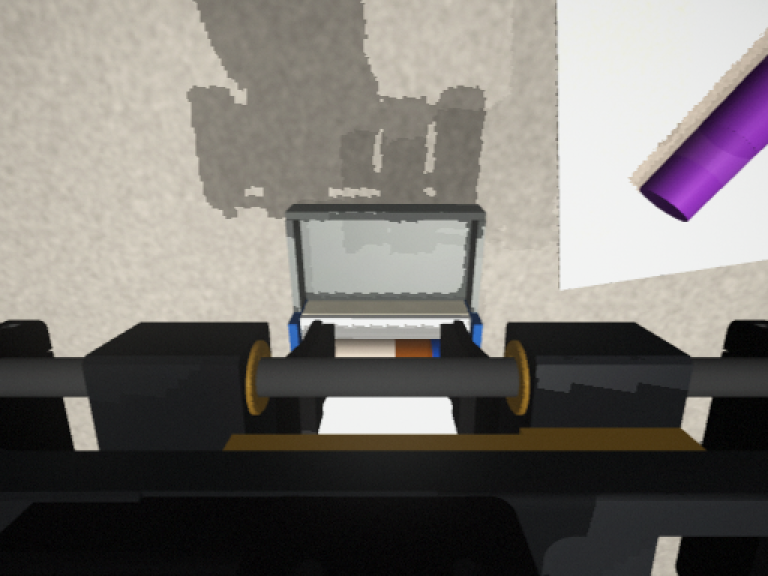

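View pics/side1.png

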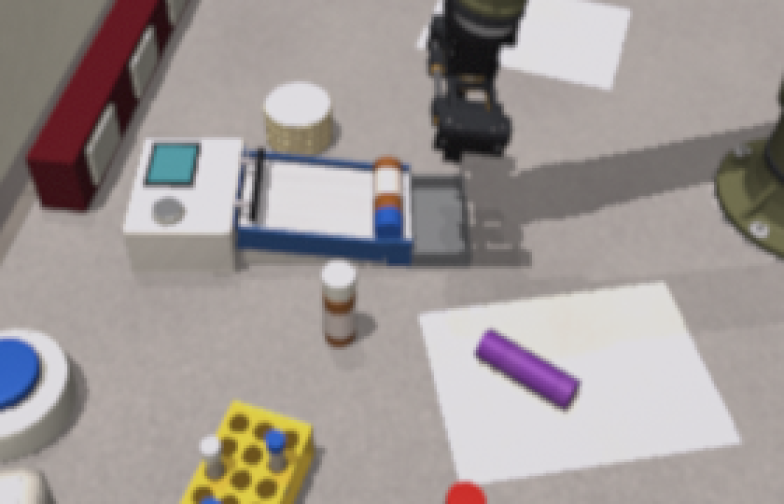

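Request:
arm_command(
  targets=[
    [[0,0,0.015,0,0,0,0],[0,0,0.03,0,0,0,0],[0,0,0.045,0,0,0,0],[0,0,0.06,0,0,0,0],[0,0,0.075,0,0,0,0],[0,0,0.085,0,0,0,0],[0,0,0.095,0,0,0,0],[0,0,0.1,0,0,0,0],[0,0,0.102,0,0,0,0],[0,0,0.102,0,0,0,0]],
  ],
)

```text
time_s: 4.0
tool_pos: [0.471, 0.1122, 0.0447]
tool_rot: [-179.9, 8.0, -172.2]
force: [-0.4, -0.1, 0.0]
grip_width: 0.0438
```

```bash
python3 - <<'E'
from h import *
o=get_obs();print(o["time_s"],o["tool_pos"],o["tool_rot"],o["qpos"],o["force"])
print(toramp(o["tool_pos"]),delta([-.045,0,.014]))
for n in ["side","wrist"]:
    c=cam(n); im=c["img"][180:270,180:330] if n=="side" else c["img"][120:310,150:360]
    cv2.imwrite(f"pics/{n}2.png",cv2.resize(im[:,:,::-1],None,fx=5 if n=="side" else 3,fy=5 if n=="side" else 3,interpolation=3))
E
```

```text
4.0 [0.47103242 0.112238   0.04474282] [-179.94277681    7.98469688 -172.23139271] [-47.3640174    1.99916826  30.40941838 125.08162517   0.45987628
  45.32278743  80.42432087] [-0.35260089 -0.0822728   0.03858979]
[-0.05075553  0.00141198  0.01798162] (array([0.47741984, 0.1116878 , 0.04160096]), array([-0.0058, -0.0014,  0.004 ]), array([-0.06, -0.02, -0.03]))
```

View pics/side2.png

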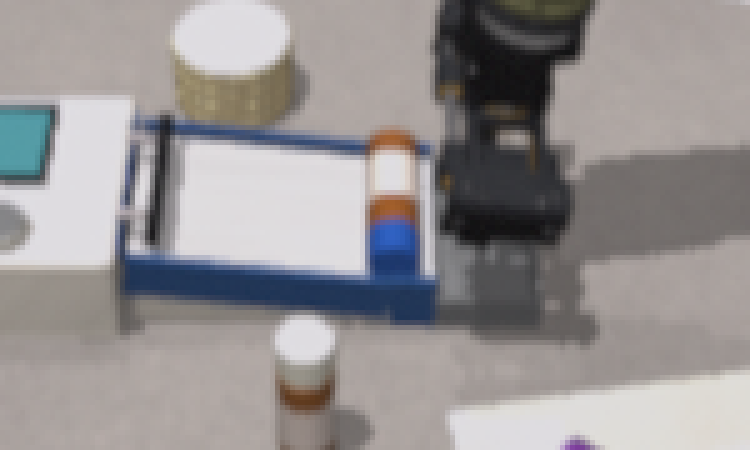

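View pics/wrist2.png

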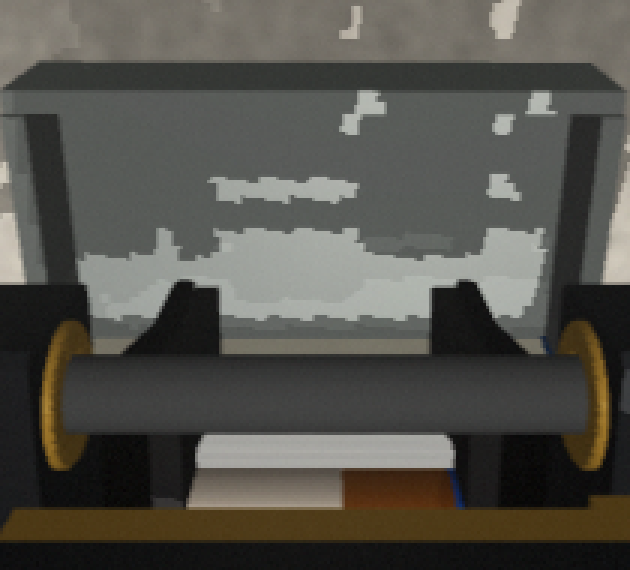

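Request:
arm_command(
  targets=[
    [[-0.003,-0.001,0.002,0,0,0,0],[-0.006,-0.001,0.004,0,0,0,0],[-0.009,-0.001,0.005,0,0,0,0],[-0.012,-0.001,0.005,0,0,0,0],[-0.015,-0.001,0.005,0,0,0,0],[-0.018,-0.001,0.005,0,0,0,0],[-0.02,-0.001,0.005,0,0,0,0],[-0.022,-0.001,0.005,0,0,0,0],[-0.024,-0.001,0.005,0,0,0,0],[-0.026,-0.001,0.005,0,0,0,0]],
  ],
)

```text
time_s: 5.1
tool_pos: [0.4972, 0.1148, 0.0433]
tool_rot: [-179.9, 8.0, -172.2]
force: [-1.1, -0.5, 0.6]
grip_width: 0.0434
```

```bash
cat > look.py <<'E'
from h import *
import sys
k=sys.argv[1]
o=get_obs();print(o["time_s"],o["tool_pos"],o["tool_rot"],o["force"],toramp(o["tool_pos"]),o["qpos"])
ims=[]
for n in ["side","top"]:
    c=cam(n);P=cloud(c);Q=(P-O)@Rr
    hsv=cv2.cvtColor(c["img"],cv2.COLOR_RGB2HSV).astype(int);H,S,V=[hsv[...,i] for i in range(3)]
    b=(abs(Q[...,1])<.055)&(Q[...,0]>-.06)&(Q[...,0]<.175)&(Q[...,2]>.02)&(Q[...,2]<.05)
    am=b&(((H<20)&(S>110))|((H>105)&(H<125)&(S>120)))
    q=Q[am]
    if len(q)>10:
        t=np.polyfit(q[:,1],q[:,0],1); print(n,len(q),"vial px in ramp mean",q.mean(0).round(4),"max",q.max(0).round(4),"slope",t.round(4))
    im=c["img"][170:270,180:330] if n=="side" else c["img"][130:230,170:320]
    ims.append(cv2.resize(im[:,:,::-1],None,fx=4,fy=3,interpolation=3) if 0 else cv2.resize(im[:,:,::-1],None,fx=3,fy=3,interpolation=3))
cv2.imwrite(f"pics/look{k}.png",np.vstack(ims)[:600])
E
python3 look.py 1
```

```text
5.1 [0.49723395 0.11477821 0.04326027] [-179.94494805    7.96461276 -172.22889232] [-1.13463266 -0.47685482  0.60894811] [-0.02491399  0.00037273  0.01285271] [-46.37542756   5.7814009   30.8671625  121.85169035  -2.52241047
  45.32365285  83.57687967]
side 84 vial px in ramp mean [0.0074 0.0188 0.0327] max [0.0178 0.055  0.038 ] slope [-0.0171  0.0078]
```

View pics/look1.png

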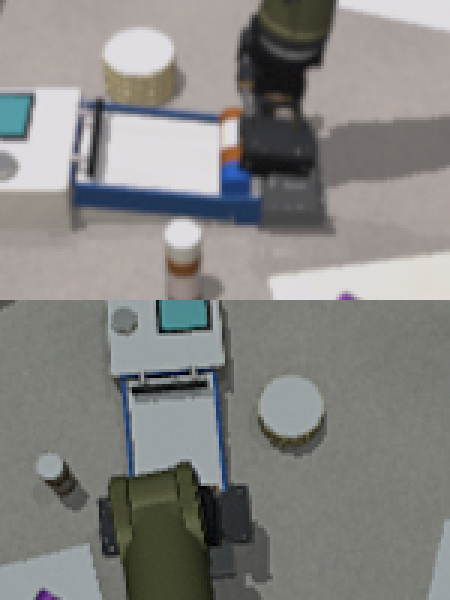

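Request:
arm_command(
  targets=[
    [[-0.004,0,0,0,0,0,0],[-0.008,0,0,0,0,0,0],[-0.012,0,0,0,0,0,0],[-0.016,0,0,0,0,0,0],[-0.02,0,0,0,0,0,0],[-0.024,0,0,0,0,0,0],[-0.028,0,0,0,0,0,0],[-0.032,0,0,0,0,0,0],[-0.036,0,0,0,0,0,0],[-0.04,0,0,0,0,0,0]],
  ],
)

```text
time_s: 6.2
tool_pos: [0.5368, 0.1202, 0.0489]
tool_rot: [-179.9, 8.0, -172.2]
force: [-1.1, 0.1, -0.7]
grip_width: 0.0434
```

```bash
python3 look.py 2
```

```text
6.2 [0.53681419 0.12019111 0.04888516] [-179.94406079    7.98159538 -172.22697003] [-1.11493349  0.12930056 -0.66201407] [0.01542872 0.00036389 0.01286308] [-44.69057929  10.48333951  30.92397744 116.45703956  -6.005331
  46.73255246  87.02765585]
side 77 vial px in ramp mean [0.0481 0.0218 0.0321] max [0.0589 0.0549 0.0384] slope [-0.0543  0.0493]
```

View pics/look2.png

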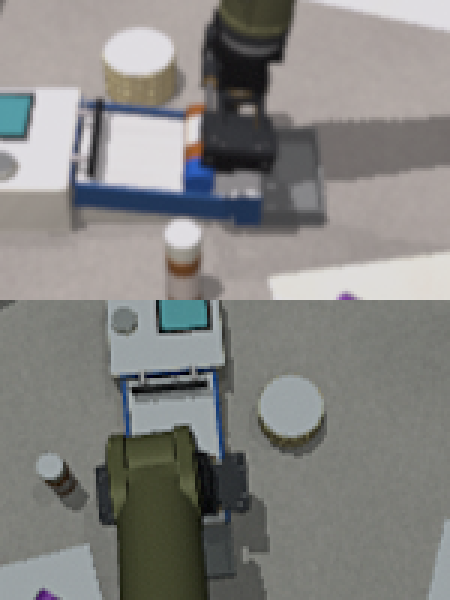

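The vial moves with the fingers: side-view vial points advanced 41 mm for a 40 mm push, and it still lies on the surface. I continue.

Request:
arm_command(
  targets=[
    [[-0.004,0,0,0,0,0,0],[-0.008,0,0,0,0,0,0],[-0.012,0,0,0,0,0,0],[-0.016,0,0,0,0,0,0],[-0.02,0,0,0,0,0,0],[-0.024,0,0,0,0,0,0],[-0.028,0,0,0,0,0,0],[-0.032,0,0,0,0,0,0],[-0.036,0,0,0,0,0,0],[-0.04,0,0,0,0,0,0]],
  ],
)

```text
time_s: 7.3
tool_pos: [0.576, 0.1256, 0.0544]
tool_rot: [-179.9, 8.0, -172.2]
force: [-0.6, 0.2, -0.2]
grip_width: 0.0432
```

```bash
python3 look.py 3
```

```text
7.3 [0.5760476  0.12555594 0.05442921] [-179.94329921    7.98002593 -172.22652662] [-0.60134479  0.15434651 -0.2499417 ] [0.05541344 0.00035451 0.01284212] [-42.74218909  14.94843105  30.61708385 110.90805255  -8.958063
  48.50462351  89.75634526]
side 75 vial px in ramp mean [0.0874 0.0255 0.0312] max [0.098  0.0548 0.0376] slope [-0.0823  0.0895]
```

View pics/look3.png

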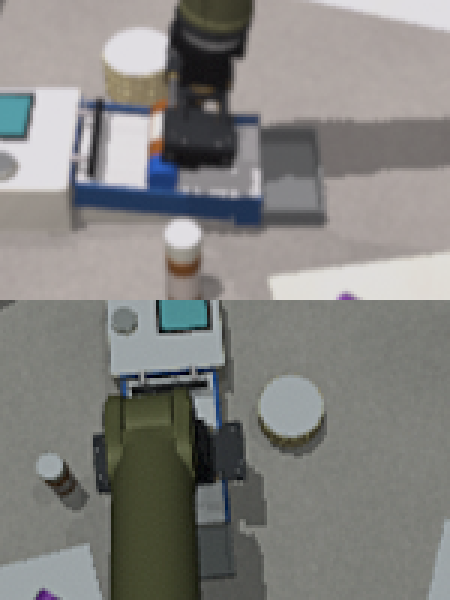

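Request:
arm_command(
  targets=[
    [[-0.004,0,0,0,0,0,0],[-0.008,0,0,0,0,0,0],[-0.012,0,0,0,0,0,0],[-0.016,0,0,0,0,0,0],[-0.02,0,0,0,0,0,0],[-0.024,0,0,0,0,0,0],[-0.028,0,0,0,0,0,0],[-0.032,0,0,0,0,0,0],[-0.036,0,0,0,0,0,0],[-0.04,0,0,0,0,0,0]],
  ],
)

```text
time_s: 8.4
tool_pos: [0.6153, 0.1309, 0.06]
tool_rot: [-179.9, 8.0, -172.2]
force: [-0.6, -0.3, 0.7]
grip_width: 0.0437
```

Request:
arm_command(
  targets=[
    [[-0.002,0,0,0,0,0,0],[-0.004,0,0,0,0,0,0],[-0.006,0,0,0,0,0,0],[-0.008,0,0,0,0,0,0],[-0.01,0,0,0,0,0,0],[-0.012,0,0,0,0,0,0],[-0.014,0,0,0,0,0,0],[-0.015,0,0,0,0,0,0],[-0.016,0,0,0,0,0,0],[-0.017,0,0,0,0,0,0]],
  ],
)

```text
time_s: 9.4
tool_pos: [0.6312, 0.1331, 0.0621]
tool_rot: [-179.9, 7.9, -172.2]
force: [-2.5, 0.5, 0.7]
grip_width: 0.0434
```

```bash
python3 look.py 4
```

```text
9.4 [0.631166   0.13311124 0.06205563] [-179.94767747    7.91237174 -172.22637126] [-2.46052174  0.45436706  0.69999971] [0.11156722 0.00035948 0.0126516 ] [-39.80330037  21.01338043  29.89757048 102.6929566  -12.32588213
  51.53651858  92.5439608 ]
side 65 vial px in ramp mean [0.1459 0.0292 0.0302] max [0.1588 0.055  0.0379] slope [-0.1159  0.1493]
```

View pics/look4.png

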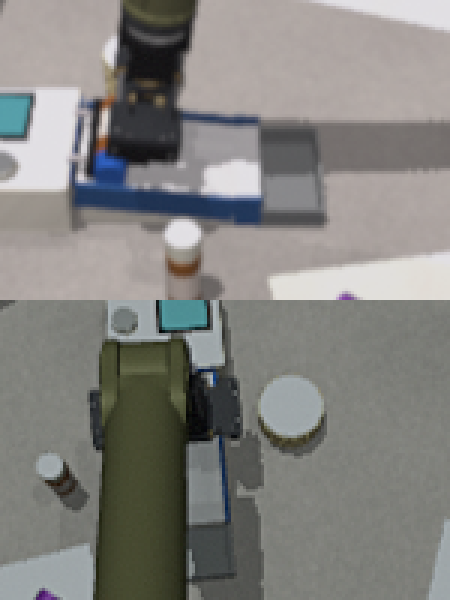

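Request:
arm_command(
  targets=[
    [[-0.001,0,0,0,0,0,0],[-0.002,0,0,0,0,0,0],[-0.003,0,0,0,0,0,0],[-0.004,0,0,0,0,0,0],[-0.005,0,0,0,0,0,0],[-0.006,0,0,0,0,0,0],[-0.007,0,0,0,0,0,0],[-0.008,0,0,0,0,0,0],[-0.008,0,0,0,0,0,0],[-0.008,0,0,0,0,0,0]],
  ],
)

```text
time_s: 10.5
tool_pos: [0.6395, 0.1342, 0.0633]
tool_rot: [-179.9, 8.0, -172.2]
force: [-2.9, -0.4, -0.6]
grip_width: 0.0434
```

Request:
arm_command(
  targets=[
    [[-0.001,0,0,0,0,0,0],[-0.001,0,0,0,0,0,0],[-0.002,0,0,0,0,0,0],[-0.002,0,0,0,0,0,0],[-0.003,0,0,0,0,0,0],[-0.003,0,0,0,0,0,0]],
  ],
)

```text
time_s: 11.1
tool_pos: [0.641, 0.1344, 0.0634]
tool_rot: [-180.0, 7.8, -172.2]
force: [-8.2, -1.6, 2.1]
grip_width: 0.0437
```

```bash
python3 look.py 5
```

```text
11.1 [0.64096797 0.13441668 0.06341556] [-179.9543467     7.78278261 -172.23038134] [-8.24506858 -1.58130794  2.06004272] [0.12154869 0.00032255 0.01262209] [-39.22948827  22.14826796  29.74678603 101.06751435 -12.87500436
  52.28807797  92.9533103 ]
side 66 vial px in ramp mean [0.1557 0.0369 0.0293] max [0.1699 0.0549 0.0368] slope [-0.1531  0.1613]
```

View pics/look5.png

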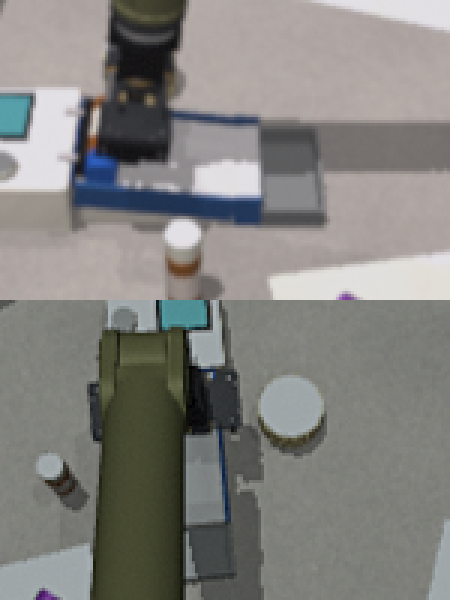

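The force rose from 2.5 N to 8 N, and TCP x on the ramp is 121.5 mm, which is what I predicted for the bar on its hard end. Now I check squareness.

```bash
python3 - <<'E'
from h import *
c=cam("side");P=cloud(c);Q=(P-O)@Rr
hsv=cv2.cvtColor(c["img"],cv2.COLOR_RGB2HSV).astype(int);H,S,V=[hsv[...,i] for i in range(3)]
b=(abs(Q[...,1])<.056)&(Q[...,0]>.1)&(Q[...,0]<.2)&(Q[...,2]>.022)&(Q[...,2]<.05)
am=b&(((H<20)&(S>110))|((H>105)&(H<125)&(S>120)))
# front-most vial px per y-slice, and top-most
for lo in np.arange(-.055,.055,.011):
    q=Q[am&(Q[...,1]>=lo)&(Q[...,1]<lo+.011)]
    if len(q): i=q[:,2].argmax(); print(round(lo,3),len(q),q[:,0].min().round(4),q[:,0].max().round(4),q[i].round(4))
bk=b&(V<50); q=Q[bk]; 
print("dark",[(q[(q[:,1]>l)&(q[:,1]<=l+.02)].mean(0).round(4)) for l in np.arange(-.055,.045,.02) if ((q[:,1]>l)&(q[:,1]<=l+.02)).any()])
im=c["img"][190:240,195:255]
cv2.imwrite("pics/s6.png",cv2.resize(im[:,:,::-1],None,fx=12,fy=12,interpolation=0))
c=cam("wrist");cv2.imwrite("pics/w6.png",c["img"][:,:,::-1])
E
```

```text
-0.055 5 0.1562 0.166 [ 0.1562 -0.0472  0.0334]
-0.044 1 0.1655 0.1655 [ 0.1655 -0.0438  0.0257]
0.0 3 0.161 0.1675 [0.161  0.0102 0.0288]
0.011 5 0.1606 0.1768 [0.1606 0.0188 0.0331]
0.022 3 0.1594 0.1656 [0.1602 0.0221 0.0319]
0.033 13 0.1352 0.1682 [0.159  0.0374 0.0343]
0.044 38 0.1346 0.1763 [0.148  0.0548 0.036 ]
dark [array([ 0.1724, -0.0426,  0.0283]), array([ 0.1723, -0.0287,  0.0286]), array([ 0.1738, -0.0052,  0.0293]), array([0.1723, 0.0128, 0.0298]), array([0.1729, 0.0329, 0.0294])]
```

View pics/s6.png

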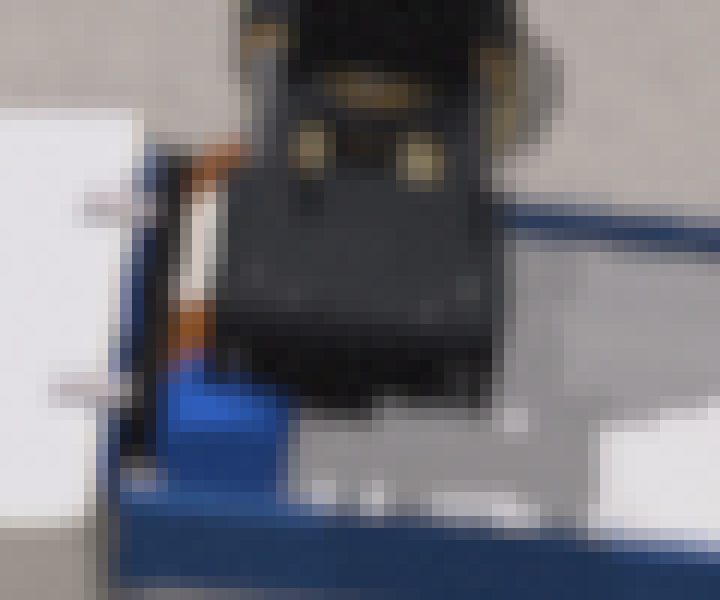

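View pics/w6.png

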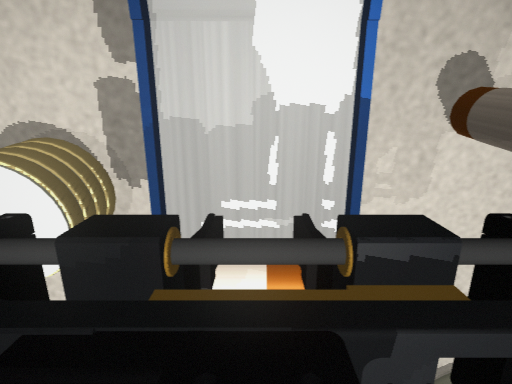

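Request:
arm_command(
  targets=[
    [[0,0,0,0,0,0,0],[0,0,0,0,0,0,0],[0,0,0,0,0,0,0],[0,0,0,0,0,0,0],[0,0,0,0,0,0,0]],
  ],
)

```text
time_s: 11.8
tool_pos: [0.641, 0.1344, 0.0634]
tool_rot: [-180.0, 7.8, -172.2]
force: [-7.3, 0.0, 1.5]
grip_width: 0.0436
```

```bash
python3 - <<'E'
from h import *
o=get_obs();print(o["force"],toramp(o["tool_pos"]),abs(o["joint_velocities"]).max());print(sign_off())
E
```

```text
[-7.28587788e+00  2.53954547e-03  1.45746111e+00] [0.12155106 0.00033593 0.01261147] 0.0868109716244369
the job is handed in; nothing more can be done
None
```

I pushed the blue-capped amber vial up the ramp with both half-open fingertips until it lay against the stop bar with the bar fully in. I handed the job in at about 11.8 s, still pressing; no verdict is reported.

**Last checks:**
- **Fingers:** The TCP was steady at 121.5 mm up the ramp. That puts the vial centre at about 149 mm, the bar-in position.
- **Push force:** It rose from about 3 N to 7–8 N, the hard end of the bar, and held there.
- **Bar:** In the depth image its middle lay at about 173 mm up the ramp; with the bar fully in it should be about 172 mm.
- **Squareness:** In the enlarged side view the vial lay along the bar over its whole visible length.
- **Other things:** Nothing in the pictures looked moved, but I did not measure their positions again.

**One disagreement:** A line fitted to the side camera's vial points gave a tilt of about -0.15 rad, over the 0.1 rad limit. The gripper hid most of the vial, and this value grew as more of it was hidden. I trusted the edge seen along the bar instead.

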